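# Pack the kit wheels and latch the tray dock

### The arm

A 6-joint arm with a two-finger parallel gripper is mounted at the origin on the work surface. World frame = base frame: x ahead of the robot, y to its left, z up, the work surface at z = 0. Lengths are in m, angles in rad, forces in N, time in s.
With the tool pointing down it reaches from about 0.25 to 0.775 m from the base axis. Payload 4 kg.
Tool frame: the origin (TCP) lies at the very end of the fingers, on their centre line; the grasp point (between the pads) lies 19 mm behind it; z points along the fingers, y is the line along which they close (so a half turn about z gives the same grasp; the last joint's range is limited). The gripper opens to 94 mm and grips with 3 to 60 N. Pads are 16 mm wide; open, the fingers measure 119 mm over their backs; the gripper's body (75 mm by 177 mm) begins 78 mm behind the grasp point.
Start: joints at [-1.402, 0.087, 1.371, -0, 1.684, -0.103], TCP at [0.148, -0.53, 0.206] pointing down, gripper open.
Joint ranges: [-3.1, 3.1], [-0.76, 2.03], [0.27, 2.55], [-1.08, 4.22], [0.17, 2.65], [-2.57, 2.57]. Speed limits (rad/s): [2.79, 2.79, 3.14, 3.14, 3.14, 3.14].

### API

Orientations are given as [roll, pitch, yaw] about the fixed x, y, z axes, in that order (R = Rz(yaw) Ry(pitch) Rx(roll)).
In Python, from bench import robot, vision gives the robot as it stands.
- The arm moves only by the shell command python3 -m crank 'ROWS'. ROWS is JSON, a list of rows, each a list of 3 entries, a list of its own where there are three numbers: the closure, from 0 (fully open) to 1 (shut), then the shift along the tool's x, y, z in m, then the turn, a rotation vector about the tool's x, y, z in degrees. A call has 1 to 8 rows; each row shifts and turns the commanded pose from where the row before left it, along the tool's axes as they then stand; what a row does not reach is not made up. A row lasts 1/10 s, in which the tool goes at most 50 mm and 8.59 degrees, less where a joint would pass 70% of its speed; a pose out of reach is approached as far as the arm can. A call with a gripper value outside its range is refused whole. The fingers move at their own pace and stop on an object; the grip force is fixed at half the most. Time passes only in rows, so rows that do not move let the fingers close. It gives the time, the measured TCP pose, the force, the opening and the grip force at its end, in the units of the state.
- robot.get_obs(): the state, without advancing time (a new reading comes with each control period).
- vision.snapshot(name): name is "side" or "top"; returns a dict with "color" (400x640x3 uint8, red, green, blue), "z_map" (400x640 float32, m along the optical axis (not along the pixel's ray), 0 where there is no reading), "fx", "fy", "cx", "cy" (pixels), "R" (3x3) and "t" (3): a world point X has camera coordinates R X + t. Camera axes: x right, y down, z forward; pixel columns grow to the right and rows downward; lengths in m; the calibration is good to about 2 mm. A picture is of the moment at which its call begins.
- robot.close_job(): hands the job in; it is judged then, once.
The state is a dict: "time": time; "joint_positions": joint angles; "qvel": joint speeds; "joint_torque": joint torques, N m; "tool_pos": TCP position; "ee_rot": TCP orientation; "wrist_force": force on the tool from outside, world axes, zero at the start; "wrist_torque": the same for the moment, N m; "width": finger opening in m; "finger_force": force on a finger pad.
Only numpy, scipy, OpenCV 4.12 (cv2) and the standard library are available. Lean on these libraries where they do the work, as an engineer would, in place of code of your own. Each camera call takes 0.05 s, during which the arm holds its last target. There are 200 camera calls.

### The job

Pack away the small drive wheels of the robot kit: first lift only the top tray off the nested pile and set it down flat in the tray dock, then put every small wheel that has an axle stub flat into a pocket of that tray, one to a pocket, with the axle stub pointing up. When all are in, push the sliding gate shut across the end of the tray until its spring catch clicks out behind it, and leave the lower trays and everything else on the table where they are.

Things in the scene. Friction and masses are not known exactly. Their poses are not given: they have to be found in the camera images.
- dock: Fixed grey tray dock, base 90 mm wide (x), y = -132 to 112 mm, top at z = 10 mm; origin at table height under the bed's centre. The docked tray is centred here, long side along y (either way round). Gate track along x at the +y end, on a base piece from x = -130 to 85, y = 112 to 168 mm.
- dock_bed (a point): Centre of the dock's bed, on the base, axes as the dock's: the docked tray's origin belongs here. Aluminium guides 26 mm high stand at |y| = 60 to 115 mm, inner faces at x = +-34.5 mm (3.5 mm clear of the tray's rim); for |y| < 60 mm the sides are open for fingers. End stop, as high, inner face at y = -122.5 mm; the +y end is shut by the gate, inner face at y = 123 mm.
- gate (a joint): Slide of the aluminium end gate (72 mm wide panel, z = 12 to 52 mm), in m: 0 is open, to the dock's -x side; it grows along the dock's +x; 0.080 is straight across the tray's end, 0.084 the hard stop. Rubs with 6 N, stays where left, needs 10 to 12 N over the catch from 0.060 on. Past about 0.080 the catch springs behind its nose and it cannot go back below about 0.078.
- catch (a joint): Spring catch in the small grey housing at the closed end of the gate's track, in m: 0 is sprung fully out; pressed in by up to about 0.007 while the gate's nose rides over it; snaps back to 0 behind the nose once the gate has gone far enough.
- gate_tab (a point): Centre of the push face (looking along the dock's -x) of the gate's black tab. The tab is 14 mm thick (towards +x from this face), 30 mm wide along y, 28 mm high, from z = 52 to 80 mm over the table. Moves with the gate; axes as the dock's.
- tray_top: Top one of three nested white trays, the one to use. Origin at the centre of its underside, y along its length. Rim 62 x 238 mm outside, 3 mm thick, 18 to 34 mm above the underside; below it a foot 52 x 228 mm that nests in the rim below. 0.13 kg. Grip across the rim at mid-length; the next tray's rim top is only 18 mm below this one's.
- tray_floor (a point): Centre of the top tray's floor, 3 mm above its underside; axes as the tray's. Five pockets in a row, centres at y = -90, -45, 0, 45, 90 mm, each 42 mm long (y) and 46 mm wide (x); the walls between them are 12 mm high, the rim rises 31 mm above this floor, 56 mm apart inside.
- tray_mid: Second tray of the pile, same shape; stays in the pile.
- tray_low: Bottom tray of the pile, same shape; stays in the pile.
- wheel1: Small drive wheel (some may be absent): black tyre 36 mm across and 18 mm high, lying flat, with a grey axle stub 10 mm across standing 22 mm up from the middle of its upper (hub) face, total height 40 mm. Origin at the centre of the flat underside, z along the stub. About 35 g.
- wheel2: Small drive wheel (some may be absent): black tyre 36 mm across and 18 mm high, lying flat, with a grey axle stub 10 mm across standing 22 mm up from the middle of its upper (hub) face, total height 40 mm. Origin at the centre of the flat underside, z along the stub. About 35 g.
- wheel3: Small drive wheel (some may be absent): black tyre 36 mm across and 18 mm high, lying flat, with a grey axle stub 10 mm across standing 22 mm up from the middle of its upper (hub) face, total height 40 mm. Origin at the centre of the flat underside, z along the stub. About 35 g.
- wheel4: Small drive wheel (some may be absent): black tyre 36 mm across and 18 mm high, lying flat, with a grey axle stub 10 mm across standing 22 mm up from the middle of its upper (hub) face, total height 40 mm. Origin at the centre of the flat underside, z along the stub. About 35 g.
- wheel5: Small drive wheel (some may be absent): black tyre 36 mm across and 18 mm high, lying flat, with a grey axle stub 10 mm across standing 22 mm up from the middle of its upper (hub) face, total height 40 mm. Origin at the centre of the flat underside, z along the stub. About 35 g.
- hub_brick: White controller brick, 110 x 72 x 45 mm, lying flat. A bystander; leave it where it is. Origin at its underside, near the middle.
- sensor: Black sensor block with two round eyes, about 36 x 56 x 34 mm. A bystander; leave it where it is. Origin at its underside, near the middle.
- motor: White motor block, 48 x 90 mm, 50 mm high with a red hub on top. A bystander; leave it where it is. Origin at its underside, near the middle.
- screwdriver: Ordinary screwdriver lying on the table; its handle lies along its own -x. A bystander; leave it where it is. Origin at its underside height.
- mug: White ceramic mug, 80 mm across, 95 mm high, handle at its +y. A bystander; leave it where it is. Origin at its underside, near the middle.
- big_tyre: Loose tyre without hub or axle, 56 mm across, 34 mm hole, 22 mm high, lying flat. It does not belong in the tray. A bystander; leave it where it is. Origin at its underside, near the middle.
Not all that is in view belongs to the job. Leave any yellow look-alike of the wheel4 alone.

How it is judged:
On the way, in this order (a step that is already met when the one before it is completed fails the run):
1. the top tray lies flat in the dock (x of tray_top in the frame of dock between -0.007 and 0.007 m and y of tray_top in the frame of dock between -0.007 and 0.007 m and z of tray_top in the frame of dock below 0.014 m and angle between tray_top's own z axis and vertical below 0.06 rad and linear speed of tray_top below 0.02 m/s), for 0.2 s.
2. every wheel present lies flat in a pocket of that tray, stub up (all of step 1 and x of wheel1 in the frame of tray_top between -0.015 and 0.015 m and y of wheel1 in the frame of tray_top between -0.108 and 0.108 m and z of each of wheel1, wheel2, wheel3, wheel4, wheel5 in the frame of tray_top below 0.008 m and angle between each of wheel1, wheel2, wheel3, wheel4, wheel5's own z axis and vertical below 0.15 rad and x of wheel2 in the frame of tray_top between -0.015 and 0.015 m and y of wheel2 in the frame of tray_top between -0.108 and 0.108 m and x of wheel3 in the frame of tray_top between -0.015 and 0.015 m and y of wheel3 in the frame of tray_top between -0.108 and 0.108 m and x of wheel4 in the frame of tray_top between -0.015 and 0.015 m and y of wheel4 in the frame of tray_top between -0.108 and 0.108 m and x of wheel5 in the frame of tray_top between -0.015 and 0.015 m and y of wheel5 in the frame of tray_top between -0.108 and 0.108 m), for 0.2 s.
3. the gate is shut and the catch has sprung out behind it (value of joint gate above 0.0765 m and value of joint catch below 0.002 m), for 0.2 s.
At the end, for the whole second after the job is handed in: The tray is at rest in the dock, within 7 mm of the bed's centre, level, down on the base; every wheel present lies flat on a pocket floor of it (within 5 mm, tilt under 0.15 rad), stub up; the gate reads over 0.0765 and the catch under 0.002 (sprung out behind it) (all of step 2 and all of step 3); the robot touches nothing.
It fails at once if a lower tray is taken along or shoved more than 30 mm (distance of any of tray_mid, tray_low from where it was at the start of the episode above 0.03 m).
It fails at once if a bystander is shoved more than 40 mm (distance of any of hub_brick, sensor, motor, screwdriver, mug, big_tyre from where it was at the start of the episode above 0.04 m).
Of wheel1, wheel2, wheel3, wheel4, wheel5 only 3 to 5 are there at a start; the rules pass over those that are not, and their reading is None.
At some moment in a run one of wheel1, wheel2, wheel3, wheel4, wheel5 may be knocked a few centimetres aside while the robot is not near it.
It also fails if it takes over 210 s, if anything falls off the work surface, if the arm or the gripper's body presses on something with over 40 N, if the wrist force passes 120 N, or if a joint passes its speed limit or range.

## Working session

There is one attempt and no reset: what is moved stays moved. The work goes in short steps, Python scripts to look and compute and a shell command to move; the robot and the scene stay as the last step left them, time stands still between calls to the robot, and variables do not carry over. Pictures are saved under pics/ and viewed, at most 14 in all, crops included, and the job is handed in when it is done.

```bash
mkdir -p pics; ls
python3 - <<'E'
from bench import robot, vision
import cv2
o=robot.get_obs();print(o)
for n in("top","side"):
    s=vision.snapshot(n);cv2.imwrite(f"pics/{n}0.png",s["color"][:,:,::-1]);print(n,s["fx"],s["cx"],s["cy"],s["R"],s["t"])
E
```

```text
pics
{'time': 0.0, 'joint_positions': array([-1.40208943e+00,  8.79532148e-02,  1.37225694e+00, -2.79764828e-05,
        1.68363117e+00, -1.03116392e-01]), 'qvel': array([ 1.30976881e-03, -2.43785141e-05, -1.06458093e-03,  3.05907945e-03,
       -1.40099319e-03, -2.30146968e-03]), 'joint_torque': array([ 7.20143544e-04, -3.40172017e+01, -3.02424502e+01,  7.18758255e-02,
        3.28855834e-02, -1.52625985e-04]), 'tool_pos': array([ 0.14755042, -0.52925106,  0.20430383]), 'ee_rot': array([-3.13935307e+00, -2.03805872e-04,  2.71819943e-01]), 'wrist_force': array([-0.71838058,  0.46850117, -1.50787862]), 'wrist_torque': array([-0.00883983,  0.02879365, -0.00849499]), 'finger_force': 0.0, 'width': 0.09417020615328489}
top 427.87507562850374 318.2207006630777 198.62613581274724 [[-0.0219577  -0.99958961  0.01839773]
 [-0.98482121  0.01845676 -0.17258773]
 [ 0.17217734 -0.0219081  -0.98482232]] [0.04075898 0.52396957 1.04516251]
side 462.06189214954856 315.5299070046255 197.73992327757668 [[-0.90248128 -0.43059926 -0.01057412]
 [-0.32339715  0.693606   -0.64368082]
 [ 0.28450276 -0.57749025 -0.76522101]] [0.50110806 0.18678174 1.27447547]
```

View pics/top0.png

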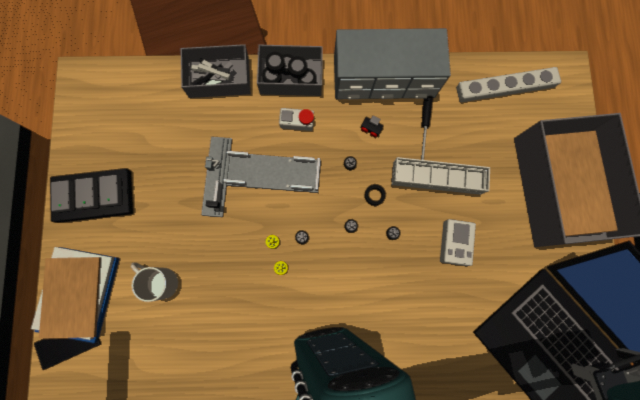

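View pics/side0.png

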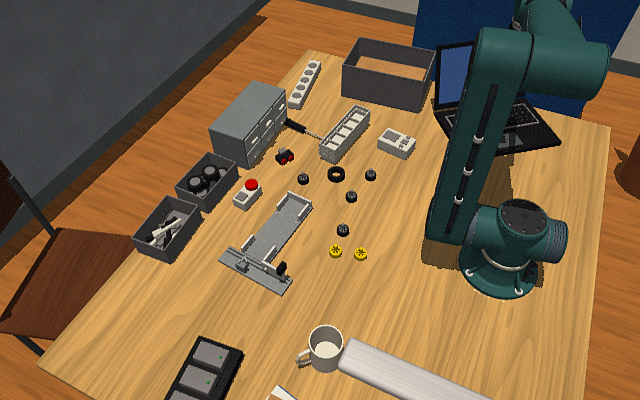

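The top view shows four black wheels at about (350,163), (302,237), (351,226) and (393,233). The big tyre is at (375,195), the tray pile at (440,176), and the dock at (270,172) with its gate end to the left. The yellow look-alikes are at (273,242) and (281,268).

```bash
cat > h.py <<'E'
import numpy as np, cv2
from bench import robot, vision
def snap(n): return vision.snapshot(n)
def ray(s,u,v,z):
    "pixels -> world points on plane z"
    d=np.stack([(np.atleast_1d(u)-s["cx"])/s["fx"],(np.atleast_1d(v)-s["cy"])/s["fy"],np.ones(np.size(u))],-1).astype(float)@s["R"]
    c=-s["R"].T@s["t"]; return c+d*((z-c[2])/d[:,2])[:,None]
def cloud(s):
    h,w=s["z_map"].shape; v,u=np.mgrid[:h,:w]; Z=s["z_map"]
    P=np.stack([(u-s["cx"])/s["fx"]*Z,(v-s["cy"])/s["fy"]*Z,Z],-1)
    return (P-s["t"])@s["R"]
def blobs(m,amin,amax):
    n,l,st,c=cv2.connectedComponentsWithStats(m.astype(np.uint8))
    return [(c[i],st[i],l==i) for i in range(1,n) if amin<st[i,4]<amax]
def rect(P): # min area rect of xy points
    (c,wh,a)=cv2.minAreaRect((P[:,:2]*1000).astype(np.float32)); return np.round(c,1),np.round(wh,1),round(a,2)
E
python3 - <<'E'
from h import *
for n in("top","side"):
    s=snap(n);P=cloud(s);c=s["color"].astype(int);ok=s["z_map"]>0
    dark=(c.max(2)<75)&ok&(P[...,2]<.06)&(P[...,2]>.005)&(P[...,0]>.2)&(P[...,0]<.8)&(abs(P[...,1])<.4)
    print(n)
    for ce,st,m in blobs(dark,25,900):
        q=P[m];print(ce.round(1),st[4],"mid",((q.min(0)+q.max(0))/2).round(4),"ext",np.ptp(q,axis=0).round(3),"zmax",q[:,2].max().round(4))
    # tray rim top
    for lab,box,zr in(("pile",(.45,.75,-.5,-.12),(.055,.085)),("dockbase",(.45,.75,-.1,.1),(.006,.014)),("gate all",(.4,.75,.1,.35),(.004,.02)),("guides",(.4,.75,-.1,.2),(.03,.042)),("gate high",(.35,.75,.1,.3),(.045,.09))):
        m=ok&(P[...,0]>box[0])&(P[...,0]<box[1])&(P[...,1]>box[2])&(P[...,1]<box[3])&(P[...,2]>zr[0])&(P[...,2]<zr[1])
        if m.sum()>5:print(lab,m.sum(),rect(P[m]),"z",np.percentile(P[m][:,2],[5,50,95]).round(4))
    if n=="top": a=cv2.resize(s["color"][120:240,190:500],None,fx=2.55,fy=2.55,interpolation=3)
    else: b=cv2.resize(s["color"][90:300,200:430],None,fx=2.8,fy=2.8,interpolation=3)
cv2.imwrite("pics/c1.png",a[:,:,::-1]);cv2.imwrite("pics/c2.png",b[:,:,::-1])
E
```

```text
top
[426.5 112. ] 243 mid [ 0.7617 -0.2718  0.0177] ext [0.076 0.031 0.025] zmax 0.0301
[465.6  99.6] 32 mid [ 0.7976 -0.3832  0.0171] ext [0.005 0.03  0.021] zmax 0.0274
[371.8 126.3] 204 mid [ 0.7255 -0.1183  0.0195] ext [0.049 0.056 0.029] zmax 0.034
[296.6 127.7] 91 mid [0.7241 0.0835 0.0176] ext [0.009 0.083 0.025] zmax 0.0301
[239.  155.7] 45 mid [0.6499 0.2382 0.0175] ext [0.007 0.053 0.022] zmax 0.0283
[349.6 163.8] 82 mid [ 0.6252 -0.0561  0.0188] ext [0.031 0.03  0.027] zmax 0.0322
[304.1 160.9] 39 mid [0.6322 0.0636 0.0188] ext [0.005 0.05  0.021] zmax 0.0292
[211.3 166.8] 35 mid [0.623  0.3103 0.0249] ext [0.021 0.015 0.035] zmax 0.0424
[435.1 187.5] 300 mid [ 0.5568 -0.2784  0.0326] ext [0.047 0.23  0.053] zmax 0.0591
[219.4 198.8] 132 mid [0.5372 0.2902 0.0268] ext [0.073 0.024 0.041] zmax 0.0473
[236.9 184.1] 37 mid [0.5727 0.2454 0.0156] ext [0.008 0.052 0.017] zmax 0.0243
[374.7 194.3] 218 mid [ 0.5384 -0.1191  0.0158] ext [0.054 0.053 0.02 ] zmax 0.026
[302.1 189.1] 36 mid [0.5565 0.0714 0.0148] ext [0.006 0.053 0.019] zmax 0.0241
[350.7 226.6] 74 mid [ 0.4562 -0.05
[... 1580 characters left out ...]
0.038
[250.4 241.1] 27 mid [0.6494 0.2329 0.0199] ext [0.008 0.04  0.025] zmax 0.0322
[243.3 267.9] 64 mid [0.6265 0.3065 0.0224] ext [0.031 0.035 0.032] zmax 0.0384
[274.8 275.6] 68 mid [0.5551 0.2922 0.0121] ext [0.117 0.023 0.012] zmax 0.018
pile 467 (array([ 579.7, -284.7]), array([247.3,  66.2]), 82.83) z [0.0557 0.0637 0.0718]
dockbase 476 (array([599.,  -0.]), array([199.7, 294.5]), 89.95) z [0.0066 0.0098 0.0135]
gate all 2827 (array([574.4, 224. ]), array([247.7, 347.8]), 89.92) z [0.005  0.0096 0.0156]
guides 364 (array([577.9,  38.8]), array([211.6, 336.1]), 85.34) z [0.0308 0.0356 0.0406]
gate high 122 (array([634.1, 217.3]), array([ 50.8, 301.7]), 53.38) z [0.0469 0.0557 0.0805]
```

View pics/c1.png

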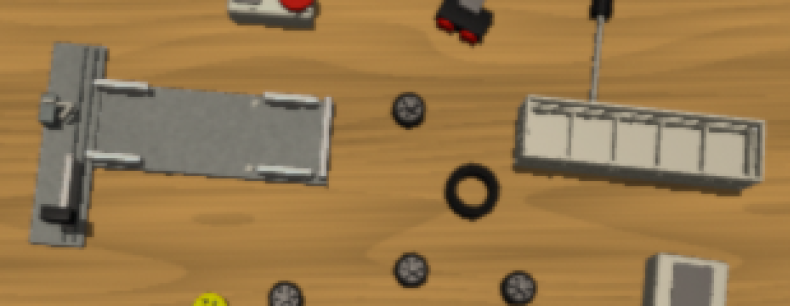

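View pics/c2.png

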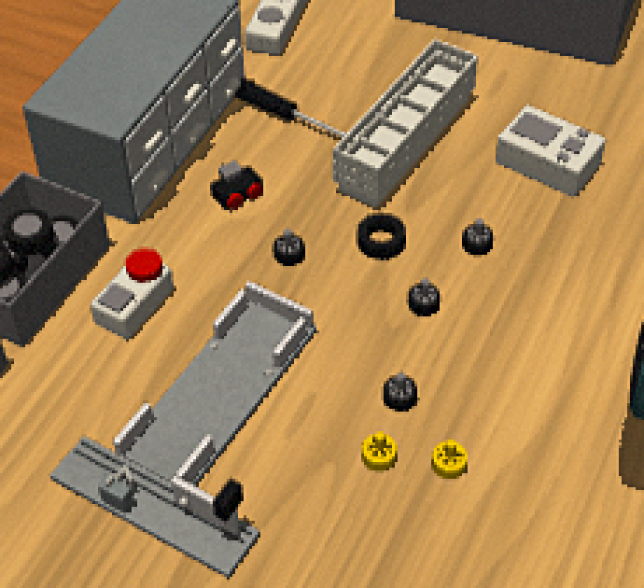

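The crops show the gate open, with its black tab at the dock's -x end and the catch housing further along at +x. Dock +y points roughly along world +y. The screwdriver tip lies beside the pile, but low down. Next I'll refine the dock and pile poses.

Run:
```python
from h import *
for n in("top","side"):
    s=snap(n);P=cloud(s);c=s["color"].astype(int);ok=s["z_map"]>0
    x,y,z=P[...,0],P[...,1],P[...,2]; gray=(c.max(2)-c.min(2)<25)&ok
    print(n)
    # dock base top
    m=gray&(x>.5)&(x<.7)&(y>-.06)&(y<.2)&(z>.006)&(z<.015); b=[t for t in blobs(m,300,9999)]
    for _,_,mm in b: print("base",rect(P[mm]),np.median(z[mm]).round(4))
    m=gray&(x>.51)&(x<.68)&(y>-.06)&(y<.27)&(z>.031)&(z<.041)&(c.min(2)>110)
    for ce,st,mm in blobs(m,8,9999): print("guide",ce.round(1),mm.sum(),rect(P[mm]),np.median(z[mm]).round(4))
    m=gray&(x>.5)&(x<.66)&(y>-.45)&(y<-.15)&(z>.066)&(z<.076)
    print("pile rim",m.sum(),rect(P[m]),np.median(z[m]).round(4), P[m].mean(0).round(4))
    m=gray&(x>.42)&(x<.75)&(y>.22)&(y<.36)&(z>.006)&(z<.015)
    for ce,st,mm in blobs(m,40,9999): print("track",mm.sum(),rect(P[mm]))
    m=ok&(x>.42)&(x<.75)&(y>.22)&(y<.36)&(z>.072)&(z<.09)
    print("tab top",m.sum(),rect(P[m]),np.median(z[m]).round(4))
    m=gray&(x>.42)&(x<.75)&(y>.22)&(y<.36)&(z>.046)&(z<.056)
    print("gate panel",m.sum(),rect(P[m]),np.median(z[m]).round(4))
    # wheels: tyre/hub face level
    for w in((.626,-.055),(.457,-.052),(.436,-.16),(.431,.077)):
        r=np.hypot(x-w[0],y-w[1])<.024
        a=P[r&ok&(z>.014)&(z<.022)]; t=P[r&ok&(z>.034)&(z<.044)]
        print("wheel",((a.min(0)+a.max(0))/2).round(4)[:2],np.ptp(a,axis=0)[:2].round(3),"stub",t.mean(0).round(4) if len(t) else None,len(t))
```

```text
top
base (array([602.2, 117.9]), array([169.6,  89.4]), 84.81) 0.0099
guide [236.9 152.5] 43 (array([652.4, 239.1]), array([53. ,  6.1]), 82.97) 0.0359
guide [303.6 158. ] 41 (array([635.1,  64.6]), array([52.5,  5.7]), 85.27) 0.0357
guide [317.2 173.6] 74 (array([593.3,  30.8]), array([ 6.4, 79.7]), 84.45) 0.036
guide [234.4 180.6] 52 (array([577.3, 245.1]), array([50. ,  6.9]), 84.58) 0.0362
guide [301.4 186.1] 55 (array([560.3,  72.3]), array([54.5,  7.5]), 83.18) 0.0359
pile rim 74 (array([ 577.3, -283.4]), array([237.3,  60.2]), 82.72) 0.0679 [ 0.5669 -0.2925  0.0685]
track 1590 (array([595. , 272.8]), array([103.7, 213.1]), 84.62)
tab top 75 (array([512.2, 292.2]), array([29.5, 13.7]), 82.78) 0.0798
gate panel 76 (array([569.4, 293.9]), array([125.5,  23.2]), 0.04) 0.0511
wheel [ 0.6265 -0.0575] [0.034 0.033] stub [ 0.6271 -0.0574  0.0384] 11
wheel [ 0.4574 -0.0551] [0.034 0.034] stub [ 0.4582 -0.0539  0.0394] 11
wheel [ 0.4372 -0.1637] [0.034 0.035] stub [ 0.4374 -0.1637  0.0394] 14
wheel [0.4315 0.0747] [0.034 0.034] stub [0.4315 0.0746 0.0395] 12
side
base (array([602.5, 115
[... 340 characters left out ...]
y([52.9,  7.9]), 81.55) 0.0351
guide [269.4 251.6] 39 (array([577.1, 245.8]), array([48.2,  7.5]), 85.48) 0.0361
pile rim 74 (array([ 578.4, -280.8]), array([238.4,  62.3]), 82.76) 0.0683 [ 0.5792 -0.2743  0.0688]
track 1314 (array([595.8, 274.9]), array([107.3, 214.4]), 83.84)
tab top 63 (array([513. , 294.9]), array([30.6, 15. ]), 83.03) 0.0783
gate panel 61 (array([570.2, 298.2]), array([130. ,  26.1]), 3.1) 0.0505
wheel [ 0.6277 -0.0547] [0.035 0.036] stub [ 0.6279 -0.0536  0.0395] 9
wheel [ 0.4579 -0.0529] [0.034 0.036] stub [ 0.4585 -0.0523  0.0383] 8
wheel [ 0.4373 -0.161 ] [0.036 0.039] stub [ 0.4373 -0.1616  0.0384] 7
wheel [0.4324 0.0776] [0.033 0.035] stub [0.4313 0.077  0.0381] 9
```

```bash
cat >> h.py <<'E'
from scipy.spatial.transform import Rotation as Ro
def plan(x,y,z,yaw):
    "print turn (tool axes, deg) to do first, then shift in tool axes (mm) for target x,y,z m and yaw deg, tool down"
    o=robot.get_obs(); A=Ro.from_euler('xyz',o["ee_rot"]); B=Ro.from_euler('xyz',[np.pi,0,np.radians(yaw)])
    rv=np.degrees((A.inv()*B).as_rotvec()); d=B.inv().apply(np.array([x,y,z])-o["tool_pos"])*1000
    print("t",round(o["time"],1),"pos",o["tool_pos"].round(4),"turn",rv.round(2),"shift mm",d.round(1),"w",round(o["width"],4),"F",o["wrist_force"].round(1))
E
python3 - <<'E'
from h import *
s=snap("side");P=cloud(s)
s2=snap("top");P2=cloud(s2)
Q=np.concatenate([P[s["z_map"]>0],P2[s2["z_map"]>0]])
a=np.array([.148,-.53]);b=np.array([.578,-.282])
for t in np.arange(0,1.01,.1):
    p=a+t*(b-a); r=(np.abs(Q[:,:2]-p)<.06).all(1)
    print(p.round(3),np.percentile(Q[r,2],99).round(3) if r.any() else None)
plan(.578,-.282,.2,82.7)
E
python3 -m crank '[[0,[0,0,-0.03],[0,0,-8.4]],[0,[0,0,-0.02],[0,0,-8.4]],[0,[0,0,0],[0,0,-8.4]],[0,[0,0,0],[0,0,-8.4]],[0,[0,0,0],[0,0,-8.4]],[0,[0,0,0],[0,0,-8.4]],[0,[0,0,0],[0,0,-8.4]],[0,[0,0,0],[0,0,-8.3]]]'
```

```text
[ 0.148 -0.53 ] 0.417
[ 0.191 -0.505] 0.416
[ 0.234 -0.48 ] 0.406
[ 0.277 -0.456] 0.024
[ 0.32  -0.431] 0.02
[ 0.363 -0.406] 0.047
[ 0.406 -0.381] 0.05
[ 0.449 -0.356] 0.05
[ 0.492 -0.332] 0.07
[ 0.535 -0.307] 0.07
[ 0.578 -0.282] 0.072
t 0.4 pos [ 0.1476 -0.5298  0.2053] turn [-1.000e-02 -1.000e-02 -6.713e+01] shift mm [300.4 395.4   5.3] w 0.0938 F [0.2 0.3 0.8]
time: 1.2
tool_pos: [0.1477, -0.5298, 0.2555]
ee_rot: [3.142, 0.0, 1.449]
wrist_force: [-0.5, -0.4, 0.9]
width: 0.0942
finger_force: 0.0
```

```bash
python3 -m crank '[[0,[0.025,0.033,0],[0,0,0]],[0,[0.025,0.033,0],[0,0,0]],[0,[0.025,0.033,0],[0,0,0]],[0,[0.025,0.033,0],[0,0,0]],[0,[0.025,0.033,0],[0,0,0]],[0,[0.025,0.033,0],[0,0,0]],[0,[0.025,0.033,0],[0,0,0]],[0,[0.025,0.033,0],[0,0,0]]]' | head -2
python3 -m crank '[[0,[0.025,0.033,0],[0,0,0]],[0,[0.025,0.033,0],[0,0,0]],[0,[0.025,0.033,0],[0,0,0]],[0,[0.025,0.033,0],[0,0,0]],[0,[0,0,0.03],[0,0,0]],[0,[0,0,0.04],[0,0,0]],[0,[0,0,0.04],[0,0,0]],[0,[0,0,0],[0,0,0]]]'
python3 - <<'E'
from h import *
plan(.578,-.282,.1,82.7)
for n in("top","side"):
    s=snap(n); cv2.imwrite(f"pics/{n}1.png",s["color"][:,:,::-1])
    P=cloud(s);c=s["color"].astype(int);o=robot.get_obs()
    r=(np.abs(P[...,:2]-o["tool_pos"][:2])<.08).all(2)&(P[...,2]>.095)&(P[...,2]<.12)
    for ce,st,m in blobs(r,6,999): print(n,ce.round(),m.sum(),((P[m].min(0)+P[m].max(0))/2).round(4),np.ptp(P[m],axis=0).round(4))
E
```

```text
time: 2.0
tool_pos: [0.4364, -0.3641, 0.2557]
time: 2.8
tool_pos: [0.5749, -0.2803, 0.1372]
ee_rot: [-3.128, -0.006, 1.443]
wrist_force: [-0.3, 1.3, -0.8]
width: 0.0941
finger_force: 0.0
t 2.8 pos [ 0.5749 -0.2803  0.1372] turn [-0.8  -0.34 -0.01] shift mm [-1.3  3.3 37.2] w 0.0941 F [-0.3  1.3 -0.8]
```

```bash
python3 -m crank '[[0,[-0.001,0.003,0.03],[0,0,0]],[0,[0,0,0.03],[0,0,0]],[0,[0,0,0.01],[0,0,0]],[0,[0,0,0],[0,0,0]],[0,[0,0,0],[0,0,0]]]'
python3 - <<'E'
from h import *
plan(.578,-.282,.056,82.7)
s=snap("side"); cv2.imwrite("pics/s2.png",cv2.resize(s["color"][60:230,260:460],None,fx=3,fy=3,interpolation=3)[:,:,::-1])
E
```

```text
time: 3.4
tool_pos: [0.5829, -0.2851, 0.0785]
ee_rot: [3.138, 0.002, 1.443]
wrist_force: [0.8, 0.3, -0.5]
width: 0.0939
finger_force: 0.0
t 3.4 pos [ 0.5829 -0.2851  0.0785] turn [ 0.23  0.1  -0.04] shift mm [ 2.4 -5.3 22.5] w 0.0939 F [ 0.8  0.3 -0.5]
```

View pics/s2.png

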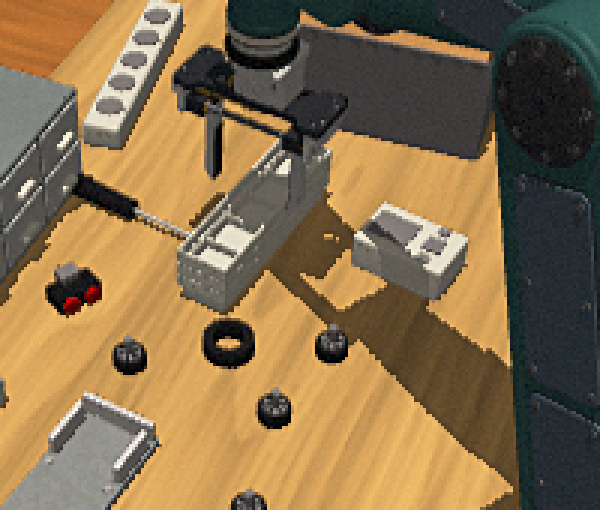

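The fingers straddle the pile at mid-length, about 9 mm above the rim level. Next: small correction, lower, and close.

```bash
python3 -m crank '[[0,[0.002,-0.005,0],[0,0,0]],[0,[0,0,0.012],[0,0,0]],[0,[0,0,0.01],[0,0,0]],[0,[0,0,0],[0,0,0]],[0,[0,0,0],[0,0,0]],[0,[0,0,0],[0,0,0]]]'
python3 - <<'E'
from h import *
plan(.578,-.282,.056,82.7)
E
```

```text
time: 4.05
tool_pos: [0.5769, -0.2816, 0.0535]
ee_rot: [3.142, 0.0, 1.443]
wrist_force: [-0.5, -0.3, -0.5]
width: 0.094
finger_force: 0.0
t 4.0 pos [ 0.5769 -0.2816  0.0535] turn [ 0.    0.01 -0.03] shift mm [-0.2  1.1 -2.5] w 0.094 F [-0.5 -0.3 -0.5]
```

```bash
python3 -m crank '[[0,[0,0.001,-0.003],[0,0,0]],[0,[0,0,0],[0,0,0]],[0.2,[0,0,0],[0,0,0]],[0.25,[0,0,0],[0,0,0]],[0.3,[0,0,0],[0,0,0]],[0.5,[0,0,0],[0,0,0]],[0.5,[0,0,0],[0,0,0]],[0.5,[0,0,0],[0,0,0]]]'
python3 -m crank '[[0.5,[0,0,0],[0,0,0]],[0.5,[0,0,-0.01],[0,0,0]],[0.5,[0,0,-0.02],[0,0,0]],[0.5,[0,0,-0.03],[0,0,0]],[0.5,[0,0,-0.03],[0,0,0]],[0.5,[0,0,-0.02],[0,0,0]],[0.5,[0,0,0],[0,0,0]]]'
python3 - <<'E'
from h import *
plan(.578,-.282,.056,82.7)
s=snap("side"); cv2.imwrite("pics/s3.png",cv2.resize(s["color"][20:230,240:460],None,fx=2.6,fy=2.6,interpolation=3)[:,:,::-1])
E
```

```text
time: 4.85
tool_pos: [0.5778, -0.2817, 0.0564]
ee_rot: [3.142, 0.0, 1.443]
wrist_force: [0.0, -0.8, -0.3]
width: 0.0618
finger_force: 30.0
time: 5.55
tool_pos: [0.5796, -0.2827, 0.1715]
ee_rot: [3.134, 0.003, 1.443]
wrist_force: [1.1, -0.4, -1.7]
width: 0.062
finger_force: 30.0
t 5.5 pos [ 0.5796 -0.2827  0.1715] turn [ 0.44  0.2  -0.03] shift mm [  0.5  -1.6 115.5] w 0.062 F [ 1.1 -0.4 -1.7]
```

View pics/s3.png

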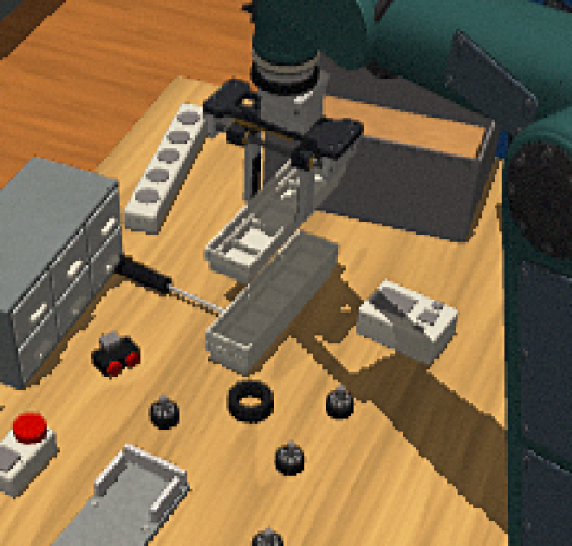

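Only the top tray came up; the two lower ones stayed in place. Now to carry it over the dock.

```bash
python3 -m crank '[[0.5,[0.02,0,0],[0,0,-1]],[0.5,[0.04,0.001,0],[0,0,-0.8]],[0.5,[0.04,0.01,0],[0,0,0]],[0.5,[0.04,0.01,0],[0,0,0]],[0.5,[0.04,0.01,0],[0,0,0]],[0.5,[0.04,0.01,0],[0,0,0]],[0.5,[0.04,0.01,0],[0,0,0]],[0.5,[0.04,0.01,0],[0,0,0]]]' | head -2
python3 -m crank '[[0.5,[0.04,-0.01,0],[0,0,0]],[0.5,[0.04,-0.02,0],[0,0,0]],[0.5,[0.03,-0.02,0],[0,0,0]],[0.5,[0.02,-0.01,0],[0,0,0]],[0.5,[0,0,0],[0,0,0]],[0.5,[0,0,0],[0,0,0]],[0.5,[0,0,0],[0,0,0]]]'
python3 - <<'E'
from h import *
plan(.6063,.1566,.1,84.5)
E
```

```text
time: 6.4
tool_pos: [0.6673, 0.0142, 0.1637]
time: 7.1
tool_pos: [0.621, 0.1455, 0.1652]
ee_rot: [-3.14, 0.001, 1.474]
wrist_force: [-0.2, 0.7, -1.3]
width: 0.0618
finger_force: 30.0
t 7.1 pos [0.621  0.1455 0.1652] turn [-0.1   0.06 -0.05] shift mm [  9.7 -15.7  65.2] w 0.0618 F [-0.2  0.7 -1.3]
```

```bash
python3 -m crank '[[0.5,[0.01,-0.016,0.01],[0,0,0]],[0.5,[0,0,0.03],[0,0,0]],[0.5,[0,0,0.03],[0,0,0]],[0.5,[0,0,0],[0,0,0]],[0.5,[0,0,0],[0,0,0]],[0.5,[0,0,0],[0,0,0]]]'|head -2
python3 - <<'E'
from h import *
plan(.6063,.1566,.0305,84.5)
for n in("top","side"):
    s=snap(n);P=cloud(s);c=s["color"].astype(int);x,y,z=P[...,0],P[...,1],P[...,2];o=robot.get_obs()
    gray=(c.max(2)-c.min(2)<25)&(s["z_map"]>0)
    zt=o["tool_pos"][2]+.0136
    m=gray&(x>.5)&(x<.7)&(y>0.02)&(y<.31)&(abs(z-zt)<.004)
    bb=[b[2] for b in blobs(m,5,9999)];mm=np.any(bb,axis=0)
    print(n,mm.sum(),rect(P[mm]))
    k=cv2.resize(s["color"][100:240,190:350] if n=="top" else s["color"][150:310,180:380],(560,440),interpolation=3)
    cv2.imwrite(f"pics/d_{n}.png",k[:,:,::-1])
E
```

```text
time: 7.7
tool_pos: [0.608, 0.1571, 0.0986]
t 7.7 pos [0.608  0.1571 0.0986] turn [ 0.19 -0.04 -0.09] shift mm [-0.7 -1.6 68.1] w 0.0616 F [-0.   0.1 -1.5]
top 64 (array([600.9,  82. ]), array([94.5, 61.8]), 83.88)
side 118 (array([616.4, 197.9]), array([150. ,  85.8]), 77.13)
```

View pics/d_side.png

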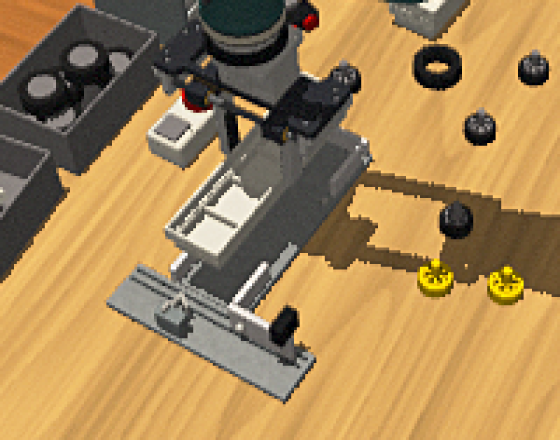

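The tray hangs level over the dock between the guides. I'll lower it in steps and watch the force.

```bash
python3 -m crank '[[0.5,[-0.001,-0.0015,0.02],[0,0,0]],[0.5,[0,0,0.02],[0,0,0]],[0.5,[0,0,0.015],[0,0,0]],[0.5,[0,0,0],[0,0,0]],[0.5,[0,0,0],[0,0,0]],[0.5,[0,0,0],[0,0,0]]]'
python3 - <<'E'
from h import *
plan(.6063,.1566,.0305,84.5)
E
```

```text
time: 8.4
tool_pos: [0.606, 0.1569, 0.0431]
ee_rot: [3.139, -0.001, 1.474]
wrist_force: [0.1, -0.3, -0.6]
width: 0.0618
finger_force: 30.0
t 8.4 pos [0.606  0.1569 0.0431] turn [ 0.16 -0.03 -0.03] shift mm [-0.3  0.3 12.6] w 0.0618 F [ 0.1 -0.3 -0.6]
```

```bash
python3 -m crank '[[0.5,[0,0,0.005],[0,0,0]],[0.5,[0,0,0.005],[0,0,0]],[0.5,[0,0,0.002],[0,0,0]],[0.5,[0,0,0],[0,0,0]],[0.5,[0,0,0],[0,0,0]],[0.5,[0,0,0],[0,0,0]]]'
```

```text
time: 9.0
tool_pos: [0.605, 0.1568, 0.0303]
ee_rot: [3.141, 0.0, 1.474]
wrist_force: [-2.2, -0.3, 4.6]
width: 0.0616
finger_force: 30.0
```

```bash
python3 -m crank '[[0.3,[0,0,0],[0,0,0]],[0.1,[0,0,0],[0,0,0]],[0,[0,0,0],[0,0,0]],[0,[0,0,0],[0,0,0]],[0,[0,0,0],[0,0,0]],[0,[0,0,-0.03],[0,0,0]],[0,[0,0,-0.04],[0,0,0]],[0,[0,0,-0.04],[0,0,0]]]'
python3 -m crank '[[0,[-0.04,-0.02,-0.03],[0,0,0]],[0,[-0.05,0,0],[0,0,0]],[0,[-0.05,0,0],[0,0,0]],[0,[-0.05,0,0],[0,0,0]],[0,[-0.05,0,0],[0,0,0]],[0,[-0.02,0,0],[0,0,0]],[0,[0,0,0],[0,0,0]]]'
python3 - <<'E'
from h import *
plan(.6063,.1566,.0305,84.5)
for n in("top","side"):
    s=snap(n);P=cloud(s);c=s["color"].astype(int);x,y,z=P[...,0],P[...,1],P[...,2]
    gray=(c.max(2)-c.min(2)<25)&(s["z_map"]>0)
    m=gray&(x>.5)&(x<.7)&(y>0.02)&(y<.31)&(abs(z-.044)<.003)&(np.abs((x-.6065)*np.cos(.096)-(y-.156)*np.sin(.096))<.037)&(np.abs((y-.156)*np.cos(.096)+(x-.6065)*np.sin(-.096))<.13)
    print(n,m.sum(),rect(P[m]),np.median(z[m]))
    for ce,st,mm in blobs(gray&(x>.51)&(x<.68)&(y>-.06)&(y<.27)&(z>.033)&(z<.039)&(c.min(2)>110),8,9999): print("guide",ce.round(1),mm.sum(),rect(P[mm]))
    for w in((.6272,-.056),(.458,-.0535),(.4373,-.1625),(.4315,.076)):
        r=np.hypot(x-w[0],y-w[1])<.024
        a=P[r&(z>.014)&(z<.022)]; t=P[r&(z>.034)&(z<.044)]
        print("wheel",((a.min(0)+a.max(0))/2).round(4)[:2] if len(a) else None,len(a),"stub",t.mean(0).round(4) if len(t) else None,len(t))
    cv2.imwrite(f"pics/e_{n}.png",s["color"][:,:,::-1])
E
```

```text
time: 9.8
tool_pos: [0.6043, 0.1566, 0.1398]
ee_rot: [-3.14, 0.001, 1.474]
wrist_force: [1.5, 0.7, 0.2]
width: 0.0943
finger_force: 0.0
time: 10.5
tool_pos: [0.5611, -0.1005, 0.1672]
ee_rot: [-3.142, 0.001, 1.469]
wrist_force: [-0.2, -0.4, -0.7]
width: 0.094
finger_force: 0.0
t 10.5 pos [ 0.5611 -0.1005  0.1672] turn [-0.    0.05 -0.31] shift mm [260.2  20.3 136.7] w 0.094 F [-0.2 -0.4 -0.7]
top 242 (array([606.1, 160.7]), array([256.5,  63.2]), 84.21) 0.04381245294776231
guide [231.8 152.2] 24 (array([653.3, 250.9]), array([29.5,  6. ]), 84.63)
guide [243.2 153.4] 14 (array([650.4, 222. ]), array([19.1,  6.2]), 83.7)
guide [303.2 158.1] 35 (array([633.7,  64.8]), array([52.6,  5.1]), 83.52)
guide [317.2 173.5] 70 (array([594.1,  31. ]), array([ 8.1, 80.3]), 86.15)
guide [234.  180.8] 49 (array([577. , 244.9]), array([49.8,  7.6]), 84.23)
guide [300.5 186.1] 50 (array([559.9,  73.6]), array([51.9,  7.6]), 83.81)
wheel [ 0.6259 -0.0573] 112 stub [ 0.6271 -0.057   0.0394] 10
wheel [ 0.4627 -0.0397] 6 stub None 0
wheel None 0 stub None 0
wheel [0.4315 0.0747] 128 stub [0.4316 0.0742 0.0394] 14
side 71 (array([605.9, 154.6]), array([240.3,  64.6]), 84.65) 0.04287893979319959
guide [281.9 199. ] 21 (array([634.4,  68.7]), array([51.3,  9.6]), 85.89)
guide [303.  209.2] 28 (array([561.1,  74.6]), array([51.3,  6.7]), 85.16)
guide [247.5 239.6] 22 (array([652.1, 238.5]), array([40.6,  5.6]), 88.9)
guide [269.4 251.6] 32 (array([577.7, 245.5]), array([47.6,  7. ]), 83.69)
wheel [ 0.6275 -0.0554] 58 stub [ 0.6278 -0.0549  0.0383] 9
wheel [ 0.4586 -0.0517] 68 stub [ 0.4589 -0.0518  0.0385] 10
wheel [ 0.4382 -0.1629] 58 stub [ 0.4369 -0.1597  0.0379] 10
wheel [0.4322 0.0772] 79 stub [0.4323 0.0782 0.0384] 13
```

View pics/e_top.png

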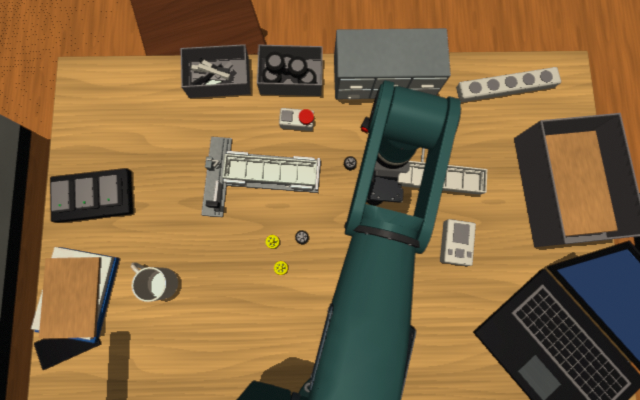

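The tray lies flat in the dock with its rim at z≈44 mm, and all four wheels are still where they were. I'll pick each wheel by its stub, starting with (0.627,-0.056), and locate the tray's dividers in the same script.

```bash
python3 - <<'E'
from h import *
plan(.627,-.056,.1,84.5)
yt=np.array([.0958,.9954]);xt=np.array([.9954,-.0958])
for n in("top","side"):
    s=snap(n);P=cloud(s);x,y,z=P[...,0],P[...,1],P[...,2]
    d=P[...,:2]-np.array([.6055,.1563]); a=d@yt*1000; b=d@xt*1000
    m=(abs(b)<20)&(abs(a)<112)&(z>.0215)&(z<.029)&(s["z_map"]>0)
    for k in(-67.5,-22.5,22.5,67.5):
        q=a[m&(abs(a-k)<9)]; print(n,k,len(q),np.median(q).round(1),q.mean().round(1),q.std().round(1))
    r=(s["z_map"]>0)&(abs(a)<100)&(abs(z-.043)<.003)&(abs(b)<33)
    for sg in(-1,1): q=b[r&(b*sg>20)];print("rim",sg,len(q),np.median(q).round(1))
E
python3 -m crank '[[0.6,[0.045,0.03,0],[0,0,0]],[0.68,[0.005,0.03,0.03],[0,0,0]],[0.68,[0,0,0.03],[0,0,0]],[0.68,[0,0,0],[0,0,0]],[0.68,[0,0,0],[0,0,0]],[0.68,[0,0,0],[0,0,0]]]'
python3 - <<'E'
from h import *
plan(.627,-.056,.021,84.5)
E
```

```text
t 10.6 pos [ 0.5616 -0.0973  0.1673] turn [ 0.   -0.04 -0.08] shift mm [47.4 61.1 67.3] w 0.094 F [-0.8  0.  -0.8]
top -67.5 19 -71.4 -71.0 1.0
top -22.5 18 -26.1 -25.8 1.0
top 22.5 21 18.9 18.9 1.1
top 67.5 20 63.9 64.0 1.2
rim -1 93 -29.3
rim 1 102 29.5
side -67.5 15 -68.9 -68.6 1.6
side -22.5 17 -23.8 -23.4 1.6
side 22.5 14 20.7 20.9 1.2
side 67.5 21 66.1 65.8 1.6
rim -1 82 -28.9
rim 1 74 29.7
time: 11.3
tool_pos: [0.6245, -0.0562, 0.1098]
ee_rot: [3.138, 0.0, 1.475]
wrist_force: [-0.1, -0.2, 0.1]
width: 0.0496
finger_force: 0.0
t 11.3 pos [ 0.6245 -0.0562  0.1098] turn [0.2  0.02 0.01] shift mm [ 0.5  2.5 88.8] w 0.0496 F [-0.1 -0.2  0.1]
```

```bash
python3 -m crank '[[0.68,[0,0.0025,0.03],[0,0,0]],[0.68,[0,0,0.03],[0,0,0]],[0.68,[0,0,0.026],[0,0,0]],[0.68,[0,0,0],[0,0,0]],[0.68,[0,0,0],[0,0,0]],[0.68,[0,0,0],[0,0,0]]]'
```

```text
time: 11.9
tool_pos: [0.6277, -0.0572, 0.0244]
ee_rot: [3.137, 0.0, 1.474]
wrist_force: [0.6, -0.5, -0.8]
width: 0.03
finger_force: 0.0
```

```bash
python3 -m crank '[[0.8,[0,0.0,0.001],[0,0,0]],[1,[0,0,0],[0,0,0]],[1,[0,0,0],[0,0,0]],[1,[0,0,0],[0,0,0]],[1,[0,0,-0.02],[0,0,0]],[1,[0,0,-0.04],[0,0,0]],[1,[0,0,-0.03],[0,0,0]],[1,[0,0,0],[0,0,0]]]'
python3 - <<'E'
from h import *
C=np.array([.6055,.1543]);yt=np.array([.0958,.9954])
for k in(-90,-45,0,45,90): print(k,(C+yt*k/1000).round(4))
p=C-yt*.09; plan(p[0],p[1],.11,84.5)
s=snap("side"); cv2.imwrite("pics/p1.png",cv2.resize(s["color"][100:280,220:400],(560,560),interpolation=3)[:,:,::-1])
E
```

```text
time: 12.7
tool_pos: [0.6294, -0.0574, 0.1166]
ee_rot: [3.131, 0.001, 1.474]
wrist_force: [0.8, -0.8, 0.6]
width: 0.0091
finger_force: 30.0
-90 [0.5969 0.0647]
-45 [0.6012 0.1095]
0 [0.6055 0.1543]
45 [0.6098 0.1991]
90 [0.6141 0.2439]
t 12.7 pos [ 0.6294 -0.0574  0.1166] turn [ 0.63  0.06 -0.02] shift mm [118.4 -44.1   6.6] w 0.0091 F [ 0.8 -0.8  0.6]
```

View pics/p1.png

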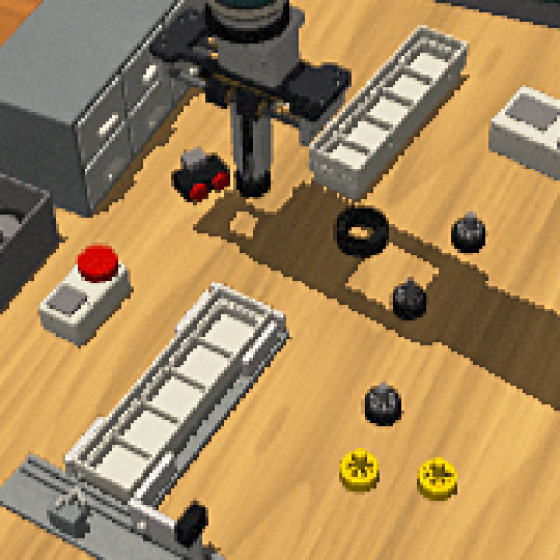

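The wheel is held upright by its stub, clear of the table at about (250,185) in the crop. Now to carry it to the -90 mm pocket.

```bash
python3 -m crank '[[1,[0.03,-0.011,0],[0,0,0]],[1,[0.03,-0.011,0],[0,0,0]],[1,[0.03,-0.011,0],[0,0,0]],[1,[0.027,-0.011,0.01],[0,0,0]],[1,[0,0,0.01],[0,0,0]],[1,[0,0,0],[0,0,0]],[1,[0,0,0],[0,0,0]],[1,[0,0,0],[0,0,0]]]'
python3 - <<'E'
from h import *
plan(.5968,.0633,.0365,84.5)
E
```

```text
time: 13.55
tool_pos: [0.5939, 0.0627, 0.0901]
ee_rot: [-3.141, 0.0, 1.473]
wrist_force: [0.1, -0.4, 0.1]
width: 0.0093
finger_force: 30.0
t 13.6 pos [0.5939 0.0627 0.0901] turn [-0.01  0.02 -0.12] shift mm [ 0.9  2.9 53.6] w 0.0093 F [ 0.1 -0.4  0.1]
```

```bash
python3 -m crank '[[1,[0.001,0.003,0.015],[0,0,0]],[1,[0,0,0.015],[0,0,0]],[1,[0,0,0.012],[0,0,0]],[1,[0,0,0.010],[0,0,0]],[1,[0,0,0],[0,0,0]],[1,[0,0,0],[0,0,0]],[1,[0,0,0],[0,0,0]]]'
```

```text
time: 14.25
tool_pos: [0.5972, 0.0646, 0.0391]
ee_rot: [3.14, -0.0, 1.474]
wrist_force: [-0.4, 0.5, -1.2]
width: 0.0092
finger_force: 30.0
```

```bash
python3 -m crank '[[1,[0,-0.0005,0.002],[0,0,0]],[1,[0,0,0.001],[0,0,0]],[1,[0,0,0],[0,0,0]],[1,[0,0,0],[0,0,0]]]'
python3 -m crank '[[0.9,[0,0,0],[0,0,0]],[0.82,[0,0,0],[0,0,0]],[0.8,[0,0,0],[0,0,0]],[0.8,[0,0,0],[0,0,0]],[0.8,[0,0,-0.02],[0,0,0]],[0.8,[0,0,-0.03],[0,0,0]],[0.7,[0,0,-0.03],[0,0,0]]]'
python3 - <<'E'
from h import *
plan(.4315,.0757,.1,84.5)
E
```

```text
time: 14.65
tool_pos: [0.5962, 0.0646, 0.0354]
ee_rot: [3.141, 0.0, 1.474]
wrist_force: [-0.8, 0.8, -1.0]
width: 0.009
finger_force: 30.0
time: 15.35
tool_pos: [0.5956, 0.0646, 0.1155]
ee_rot: [-3.14, 0.0, 1.474]
wrist_force: [0.4, -0.4, -0.9]
width: 0.0238
finger_force: 0.0
t 15.3 pos [0.5956 0.0646 0.1155] turn [-0.1   0.01 -0.03] shift mm [  -4.7 -164.4   15.5] w 0.0238 F [ 0.4 -0.4 -0.9]
```

```bash
python3 -m crank '[[0.68,[0,-0.04,0],[0,0,0]],[0.68,[-0.005,-0.04,0],[0,0,0]],[0.68,[0,-0.04,0],[0,0,0]],[0.68,[0,-0.03,0],[0,0,0]],[0.68,[0,-0.014,0.015],[0,0,0]],[0.68,[0,0,0],[0,0,0]],[0.68,[0,0,0],[0,0,0]],[0.68,[0,0,0],[0,0,0]]]'|head -2
python3 - <<'E'
from h import *
plan(.4315,.0757,.0225,84.5)
for n in("top","side"):
    s=snap(n);P=cloud(s);x,y,z=P[...,0],P[...,1],P[...,2];c=s["color"].astype(int)
    for w in((.4315,.0757),(.458,-.0525),(.437,-.162)):
        t=P[(np.hypot(x-w[0],y-w[1])<.02)&(z>.034)&(z<.044)];print(n,w,len(t),t.mean(0).round(4) if len(t) else None)
    t=P[(np.hypot(x-.597,y-.0647)<.022)&(z>.046)&(z<.058)];print(n,"pocket stub",len(t),t.mean(0).round(4) if len(t) else None)
    t=P[(np.hypot(x-.597,y-.0647)<.022)&(c.max(2)<75)];print("tyre z",np.percentile(t[:,2],[10,50,90]).round(4),((t.min(0)+t.max(0))/2).round(4)) if len(t) else 0
E
```

```text
time: 16.15
tool_pos: [0.4337, 0.0753, 0.1011]
t 16.1 pos [0.4337 0.0753 0.1011] turn [ 0.09 -0.   -0.04] shift mm [ 0.2 -2.2 78.6] w 0.0305 F [ 0.5 -0.1  0.4]
top (0.4315, 0.0757) 0 None
top (0.458, -0.0525) 10 [ 0.4581 -0.0543  0.0399]
top (0.437, -0.162) 13 [ 0.4372 -0.1635  0.0382]
top pocket stub 16 [0.5959 0.0638 0.052 ]
tyre z [0.0222 0.0301 0.035 ] [0.5956 0.0629 0.0339]
side (0.4315, 0.0757) 10 [0.4325 0.0769 0.0384]
side (0.458, -0.0525) 0 None
side (0.437, -0.162) 9 [ 0.4367 -0.1609  0.0381]
side pocket stub 9 [0.5968 0.0664 0.0515]
tyre z [0.0231 0.0304 0.0362] [0.5966 0.0661 0.0334]
```

The first wheel is seated, with its stub top at z≈0.052. On to the second.

```bash
python3 -m crank '[[0.68,[0,-0.0015,0.03],[0,0,0]],[0.68,[0,0,0.03],[0,0,0]],[0.68,[0,0,0.017],[0,0,0]],[0.68,[0,0,0],[0,0,0]],[0.68,[0,0,0],[0,0,0]],[0.68,[0,0,0],[0,0,0]],[0.68,[0,0,0],[0,0,0]]]'
python3 -m crank '[[0.8,[0,0,0],[0,0,0]],[1,[0,0,0],[0,0,0]],[1,[0,0,0],[0,0,0]],[1,[0,0,0],[0,0,0]],[1,[0,0,-0.02],[0,0,0]],[1,[0,0,-0.04],[0,0,0]],[1,[0,0,-0.03],[0,0,0]],[1,[0,0,0],[0,0,0]]]'
python3 - <<'E'
from h import *
plan(.6012,.1095,.1,84.5)
E
```

```text
time: 16.95
tool_pos: [0.4323, 0.0756, 0.0248]
ee_rot: [3.139, -0.0, 1.474]
wrist_force: [0.2, 0.1, 0.0]
width: 0.0301
finger_force: 0.0
time: 17.75
tool_pos: [0.4342, 0.0758, 0.1182]
ee_rot: [3.132, -0.001, 1.474]
wrist_force: [0.1, -0.1, -0.4]
width: 0.0089
finger_force: 30.0
t 17.8 pos [0.4342 0.0758 0.1182] turn [ 0.57 -0.08 -0.02] shift mm [ 49.6 163.   18.2] w 0.0089 F [ 0.1 -0.1 -0.4]
```

```bash
python3 -m crank '[[1,[0.02,0.04,0],[0,0,0]],[1,[0.02,0.04,0],[0,0,0]],[1,[0.01,0.04,0],[0,0,0]],[1,[0,0.03,0],[0,0,0]],[1,[0,0.014,0.015],[0,0,0]],[1,[0,0,0.01],[0,0,0]],[1,[0,0,0],[0,0,0]],[1,[0,0,0],[0,0,0]]]'|head -2
python3 -m crank '[[1,[0,0,0],[0,0,0]],[1,[0,0,0],[0,0,0]]]'|head -2
python3 - <<'E'
from h import *
plan(.6012,.1095,.0365,84.5)
E
```

```text
time: 18.55
tool_pos: [0.5974, 0.1096, 0.0872]
time: 18.75
tool_pos: [0.5989, 0.1097, 0.0895]
t 18.8 pos [0.5989 0.1097 0.0895] turn [ 0.1  -0.02 -0.01] shift mm [ 0.   2.3 53. ] w 0.0089 F [ 0.  -0.8  0.9]
```

```bash
python3 -m crank '[[1,[0,0.0015,0.015],[0,0,0]],[1,[0,0,0.015],[0,0,0]],[1,[0,0,0.012],[0,0,0]],[1,[0,0,0.01],[0,0,0]],[1,[0,0,0],[0,0,0]],[1,[0,0,0],[0,0,0]],[1,[0,0,0.001],[0,0,0]],[1,[0,0,0],[0,0,0]]]'
python3 -m crank '[[1,[0,0,0],[0,0,0]],[1,[0,0,0],[0,0,0]]]'
```

```text
time: 19.55
tool_pos: [0.6004, 0.1094, 0.0349]
ee_rot: [-3.141, 0.0, 1.474]
wrist_force: [0.6, 0.1, 0.2]
width: 0.0091
finger_force: 30.0
time: 19.75
tool_pos: [0.6004, 0.1094, 0.0352]
ee_rot: [-3.142, 0.0, 1.474]
wrist_force: [0.1, -0.3, -0.8]
width: 0.0091
finger_force: 30.0
```

Next I'll release it, retract, and go above W2 at (0.458,-0.053).

```bash
python3 -m crank '[[0.9,[0,0,0],[0,0,0]],[0.82,[0,0,0],[0,0,0]],[0.8,[0,0,0],[0,0,0]],[0.8,[0,0,0],[0,0,0]],[0.8,[0,0,-0.02],[0,0,0]],[0.8,[0,0,-0.03],[0,0,0]],[0.7,[0,0,-0.03],[0,0,0]],[0.68,[0,0,0],[0,0,0]]]'|head -2
python3 - <<'E'
from h import *
plan(.4582,-.053,.1,84.5)
E
```

```text
time: 20.55
tool_pos: [0.6037, 0.1098, 0.1213]
t 20.6 pos [0.6037 0.1098 0.1213] turn [ 0.61 -0.11 -0.03] shift mm [-176.  -129.2   21.3] w 0.0298 F [ 0.  -0.1  1. ]
```

```bash
python3 -m crank '[[0.68,[-0.035,-0.025,0],[0,0,0]],[0.68,[-0.035,-0.025,0],[0,0,0]],[0.68,[-0.035,-0.025,0],[0,0,0]],[0.68,[-0.035,-0.025,0],[0,0,0]],[0.68,[-0.036,-0.027,0.015],[0,0,0]],[0.68,[0,0,0],[0,0,0]],[0.68,[0,0,0],[0,0,0]],[0.68,[0,0,0],[0,0,0]]]'|head -2
python3 - <<'E'
from h import *
plan(.4582,-.053,.0235,84.5)
for n in("top","side"):
    s=snap(n);P=cloud(s);x,y,z=P[...,0],P[...,1],P[...,2]
    for w in((.458,-.053),(.437,-.162)):
        t=P[(np.hypot(x-w[0],y-w[1])<.02)&(z>.034)&(z<.044)];print(n,w,len(t),t.mean(0).round(4) if len(t) else None)
    for p in((.597,.0647),(.6012,.1095)):
        t=P[(np.hypot(x-p[0],y-p[1])<.022)&(z>.046)&(z<.06)];print(n,"stub",len(t),t.mean(0).round(4) if len(t) else None)
E
```

```text
time: 21.35
tool_pos: [0.458, -0.0531, 0.1006]
t 21.4 pos [ 0.458  -0.0531  0.1006] turn [ 0.06 -0.02  0.  ] shift mm [ 0.1  0.2 77.1] w 0.03 F [-0.3 -0.2  0.1]
top (0.458, -0.053) 0 None
top (0.437, -0.162) 0 None
top stub 13 [0.5945 0.0607 0.0534]
top stub 14 [0.6004 0.1077 0.0531]
side (0.458, -0.053) 10 [ 0.459  -0.0527  0.038 ]
side (0.437, -0.162) 9 [ 0.4368 -0.1602  0.0393]
side stub 12 [0.5947 0.0635 0.0514]
side stub 12 [0.601  0.1107 0.0507]
```

```bash
python3 -m crank '[[0.68,[0,0.0005,0.03],[0,0,0]],[0.68,[0,0,0.03],[0,0,0]],[0.68,[0,0,0.017],[0,0,0]],[0.68,[0,0,0],[0,0,0]],[0.68,[0,0,0],[0,0,0]],[0.68,[0,0,0],[0,0,0]],[0.68,[0,0,0],[0,0,0]]]'|head -2
python3 -m crank '[[0.8,[0,0,0],[0,0,0]],[1,[0,0,0],[0,0,0]],[1,[0,0,0],[0,0,0]],[1,[0,0,0],[0,0,0]],[1,[0,0,-0.02],[0,0,0]],[1,[0,0,-0.04],[0,0,0]],[1,[0,0,-0.03],[0,0,0]],[1,[0,0,0],[0,0,0]]]'
cat > div.py <<'E'
from h import *
yt=np.array([.0958,.9954]);xt=np.array([.9954,-.0958])
for n in("top","side"):
    s=snap(n);P=cloud(s);z=P[...,2]
    d=P[...,:2]-np.array([.6055,.1543]); a=d@yt*1000; b=d@xt*1000; ok=s["z_map"]>0
    m=(abs(b)<20)&(abs(a)<112)&(z>.0215)&(z<.029)&ok
    print(n,[(k,np.median(a[m&(abs(a-k)<6)]).round(1)) for k in(-22.5,22.5,67.5)])
    r=ok&(abs(a)<100)&(abs(z-.043)<.003)&(abs(b)<33)
    print("rim",[np.median(b[r&(b*sg>20)]).round(1) for sg in(-1,1)])
    for k in(-90,-45,0,45,90):
        q=(abs(a-k)<20)&(abs(b)<23)&(z>.046)&(z<.062)&ok
        if q.sum()>4: print("stub",k,(a[q].mean()-k).round(1),b[q].mean().round(1),"z",np.percentile(z[q],80).round(4))
E
python3 div.py; python3 -c "
from h import *
plan(.6055,.1543,.1,84.5)"
```

```text
time: 22.15
tool_pos: [0.459, -0.0537, 0.0249]
time: 22.95
tool_pos: [0.4608, -0.0544, 0.1183]
ee_rot: [3.132, 0.001, 1.474]
wrist_force: [-0.6, -0.2, -0.5]
width: 0.009
finger_force: 30.0
top [(-22.5, np.float64(-24.4)), (22.5, np.float64(20.7)), (67.5, np.float64(65.7))]
rim [np.float64(-29.5), np.float64(29.0)]
stub -90 -4.2 -2.0 z 0.0539
stub -45 -1.8 -0.2 z 0.0547
side [(-22.5, np.float64(-21.3)), (22.5, np.float64(23.5)), (67.5, np.float64(67.9))]
rim [np.float64(-29.0), np.float64(29.8)]
stub -90 -1.6 -1.3 z 0.0543
stub -45 0.7 -0.3 z 0.0537
t 23.1 pos [ 0.4577 -0.0537  0.1134] turn [ 0.05  0.01 -0.03] shift mm [221.2 127.2  13.4] w 0.0088 F [ 0.1  0.2 -1. ]
```

```bash
python3 -m crank '[[1,[0.04,0.02,0],[0,0,0]],[1,[0.04,0.02,0],[0,0,0]],[1,[0.04,0.025,0],[0,0,0]],[1,[0.04,0.025,0],[0,0,0]],[1,[0.04,0.025,0.0],[0,0,0]],[1,[0.021,0.012,0.02],[0,0,0]],[1,[0,0,0],[0,0,0]],[1,[0,0,0],[0,0,0]]]'|head -2
python3 -m crank '[[1,[0,0,0],[0,0,0]],[1,[0,0,0],[0,0,0]]]'|head -2
python3 - <<'E'
from h import *
plan(.6055,.1543,.0355,84.5)
E
```

```text
time: 23.85
tool_pos: [0.6032, 0.1538, 0.0898]
time: 24.05
tool_pos: [0.6051, 0.153, 0.094]
t 24.1 pos [0.6051 0.153  0.094 ] turn [ 0.04  0.01 -0.11] shift mm [ 1.3  0.3 58.5] w 0.0088 F [-0.3 -0.8 -0. ]
```

```bash
python3 -m crank '[[1,[0.001,0,0.02],[0,0,0]],[1,[0,0,0.015],[0,0,0]],[1,[0,0,0.012],[0,0,0]],[1,[0,0,0.01],[0,0,0]],[1,[0,0,0],[0,0,0]],[1,[0,0,0],[0,0,0]],[1,[0,0,0],[0,0,0]],[1,[0,0,0],[0,0,0]]]'
python3 -m crank '[[0.9,[0,0,0],[0,0,0]],[0.82,[0,0,0],[0,0,0]],[0.8,[0,0,0],[0,0,0]],[0.8,[0,0,0],[0,0,0]],[0.8,[0,0,-0.02],[0,0,0]],[0.8,[0,0,-0.03],[0,0,0]],[0.7,[0,0,-0.03],[0,0,0]],[0.68,[0,0,0],[0,0,0]]]'|head -2
python3 - <<'E'
from h import *
plan(.437,-.162,.1,84.5)
E
```

```text
time: 24.85
tool_pos: [0.6056, 0.1552, 0.0366]
ee_rot: [3.141, -0.0, 1.474]
wrist_force: [-1.1, -0.2, -0.8]
width: 0.0089
finger_force: 30.0
time: 25.65
tool_pos: [0.6086, 0.1557, 0.1224]
t 25.6 pos [0.6086 0.1557 0.1224] turn [ 0.6  -0.15 -0.02] shift mm [-332.7 -140.3   22.4] w 0.0292 F [1.2 0.2 0.9]
```

```bash
python3 -m crank '[[0.68,[-0.04,-0.017,0],[0,0,0]],[0.68,[-0.04,-0.017,0],[0,0,0]],[0.68,[-0.04,-0.017,0],[0,0,0]],[0.68,[-0.04,-0.017,0],[0,0,0]],[0.68,[-0.04,-0.017,0],[0,0,0]],[0.68,[-0.04,-0.017,0],[0,0,0]],[0.68,[-0.04,-0.017,0],[0,0,0]],[0.68,[-0.04,-0.017,0],[0,0,0]]]'|head -2
python3 -m crank '[[0.68,[-0.013,-0.002,0.01],[0,0,0]],[0.68,[0,0,0.01],[0,0,0]],[0.68,[0,0,0],[0,0,0]],[0.68,[0,0,0],[0,0,0]],[0.68,[0,0,0],[0,0,0]]]'|head -2
python3 - <<'E'
from h import *
plan(.437,-.162,.0235,84.5)
for n in("top","side"):
    s=snap(n);P=cloud(s);x,y,z=P[...,0],P[...,1],P[...,2]
    t=P[(np.hypot(x-.437,y+.162)<.03)&(z>.034)&(z<.044)];print(n,len(t),t.mean(0).round(4) if len(t) else None)
E
python3 div.py
```

```text
time: 26.45
tool_pos: [0.4377, -0.1513, 0.1154]
time: 26.95
tool_pos: [0.4366, -0.1618, 0.0963]
t 26.9 pos [ 0.4366 -0.1618  0.0963] turn [ 0.   -0.02  0.1 ] shift mm [-0.1  0.4 72.8] w 0.0302 F [-0.1  0.1 -0.1]
top 0 None
side 8 [ 0.4373 -0.1603  0.0395]
top [(-22.5, np.float64(-24.4)), (22.5, np.float64(20.4)), (67.5, np.float64(65.3))]
rim [np.float64(-29.6), np.float64(29.3)]
stub -90 -4.2 -2.0 z 0.0542
stub -45 -1.8 -0.4 z 0.0538
stub 0 -0.9 -0.2 z 0.0562
side [(-22.5, np.float64(-22.0)), (22.5, np.float64(22.1)), (67.5, np.float64(67.3))]
rim [np.float64(-28.9), np.float64(29.9)]
stub -90 -1.7 -1.6 z 0.053
stub -45 1.0 -0.2 z 0.0521
stub 0 2.5 0.2 z 0.0523
```

```bash
python3 -m crank '[[0.68,[0,0.0005,0.03],[0,0,0]],[0.68,[0,0,0.025],[0,0,0]],[0.68,[0,0,0.0175],[0,0,0]],[0.68,[0,0,0],[0,0,0]],[0.68,[0,0,0],[0,0,0]],[0.68,[0,0,0],[0,0,0]],[0.68,[0,0,0],[0,0,0]]]'|head -2
python3 -m crank '[[0.8,[0,0,0],[0,0,0]],[1,[0,0,0],[0,0,0]],[1,[0,0,0],[0,0,0]],[1,[0,0,0],[0,0,0]],[1,[0,0,-0.02],[0,0,0]],[1,[0,0,-0.04],[0,0,0]],[1,[0,0,-0.03],[0,0,0]],[1,[0,0,0],[0,0,0]]]'
python3 -c "
from h import *
plan(.6098,.1986,.1,84.5)"
```

```text
time: 27.85
tool_pos: [0.4375, -0.1636, 0.0253]
time: 28.65
tool_pos: [0.4394, -0.1646, 0.1188]
ee_rot: [3.132, 0.004, 1.474]
wrist_force: [-0.1, -0.5, -0.8]
width: 0.009
finger_force: 30.0
t 28.6 pos [ 0.4394 -0.1646  0.1188] turn [ 0.54  0.22 -0.03] shift mm [377.8 134.8  18.8] w 0.009 F [-0.1 -0.5 -0.8]
```

```bash
python3 -m crank '[[1,[0.04,0.015,0],[0,0,0]],[1,[0.04,0.015,0],[0,0,0]],[1,[0.04,0.015,0],[0,0,0]],[1,[0.04,0.015,0],[0,0,0]],[1,[0.04,0.015,0],[0,0,0]],[1,[0.04,0.015,0],[0,0,0]],[1,[0.04,0.015,0],[0,0,0]],[1,[0.04,0.015,0],[0,0,0]]]'|head -2
python3 -m crank '[[1,[0.035,0.01,0],[0,0,0]],[1,[0.021,0.006,0.015],[0,0,0]],[1,[0,0,0],[0,0,0]],[1,[0,0,0],[0,0,0]],[1,[0,0,0],[0,0,0]],[1,[0,0,0],[0,0,0]]]'|head -2
python3 - <<'E'
from h import *
plan(.6097,.1978,.0365,84.5)
E
```

```text
time: 29.45
tool_pos: [0.5863, 0.1455, 0.1116]
time: 30.05
tool_pos: [0.6081, 0.1968, 0.0994]
t 30.1 pos [0.6081 0.1968 0.0994] turn [ 0.04  0.01 -0.12] shift mm [ 1.1  1.5 62.9] w 0.0093 F [-0.1 -0.4 -0.4]
```

```bash
python3 -m crank '[[1,[0.0005,0.001,0.02],[0,0,0]],[1,[0,0,0.02],[0,0,0]],[1,[0,0,0.012],[0,0,0]],[1,[0,0,0.01],[0,0,0]],[1,[0,0,0],[0,0,0]],[1,[0,0,0],[0,0,0]],[1,[0,0,0],[0,0,0]],[1,[0,0,0],[0,0,0]]]'
python3 -m crank '[[0.9,[0,0,0],[0,0,0]],[0.82,[0,0,0],[0,0,0]],[0.8,[0,0,0],[0,0,0]],[0.8,[0,0,0],[0,0,0]],[0.8,[0,0,-0.02],[0,0,0]],[0.8,[0,0,-0.03],[0,0,0]],[0.7,[0,0,-0.03],[0,0,0]],[0.68,[0,0,-0.03],[0,0,0]]]'|head -2
python3 -m crank '[[1,[-0.03,-0.045,0],[0,0,0]],[1,[-0.03,-0.045,0],[0,0,0]],[1,[-0.03,-0.045,0],[0,0,0]],[1,[0,-0.045,0],[0,0,0]],[1,[0,0,0],[0,0,0]],[1,[0,0,0],[0,0,0]]]'
python3 div.py
python3 - <<'E'
from h import *
for n in("top","side"):
    s=snap(n);P=cloud(s);x,y,z=P[...,0],P[...,1],P[...,2];ok=s["z_map"]>0
    cv2.imwrite(f"pics/f_{n}.png",s["color"][:,:,::-1])
    m=ok&(x>.42)&(x<.75)&(y>.22)&(y<.36)&(z>.074)&(z<.09)
    print("tab top",m.sum(),rect(P[m]),np.median(z[m]).round(4),P[m][:,0].min())
E
```

```text
time: 30.85
tool_pos: [0.6095, 0.1986, 0.0375]
ee_rot: [3.14, -0.0, 1.474]
wrist_force: [0.0, -0.3, -0.3]
width: 0.0095
finger_force: 30.0
time: 31.65
tool_pos: [0.6089, 0.1984, 0.1478]
time: 32.25
tool_pos: [0.4319, 0.1321, 0.1474]
ee_rot: [3.139, -0.0, 1.475]
wrist_force: [0.1, 0.0, 0.3]
width: 0.0006
finger_force: 0.0
top [(-22.5, np.float64(-24.3)), (22.5, np.float64(21.3)), (67.5, np.float64(65.3))]
rim [np.float64(-29.5), np.float64(29.4)]
stub -90 -4.2 -1.9 z 0.0542
stub -45 -1.8 -0.4 z 0.0536
stub 0 -0.8 0.7 z 0.0532
stub 45 -1.7 -0.1 z 0.0536
side [(-22.5, np.float64(-22.3)), (22.5, np.float64(22.9)), (67.5, np.float64(66.9))]
rim [np.float64(-29.4), np.float64(29.5)]
stub -90 -2.4 -0.7 z 0.0527
stub -45 1.4 0.1 z 0.054
stub 0 2.3 1.1 z 0.0535
stub 45 2.0 -0.8 z 0.0542
tab top 27 (array([513.3, 301.3]), array([14.1, 10.2]), 1.04) 0.0795 0.506267855906036
tab top 61 (array([513.2, 294.8]), array([28.8, 14.1]), 85.68) 0.0788 0.5057788875392134
```

View pics/f_side.png

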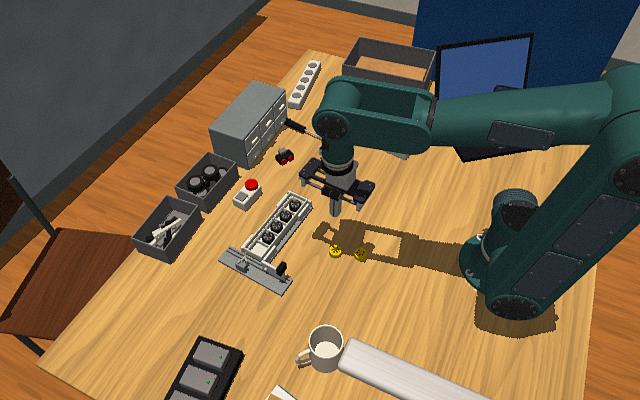

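View pics/f_top.png

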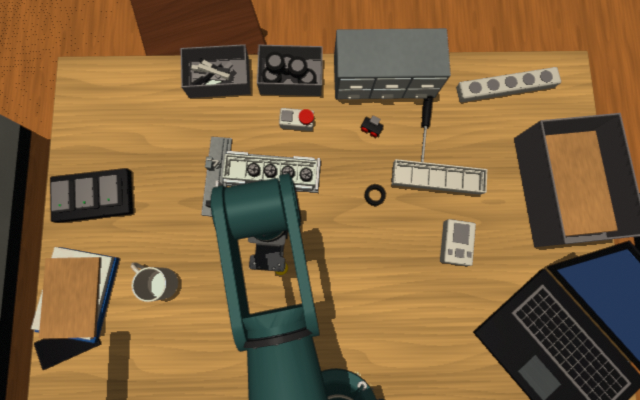

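All four wheels stand stub-up in pockets -90, -45, 0 and +45, and no black wheel is left on the table. Bystanders and the lower trays are where they were. Next is the gate, with the fingers closed behind the tab, which shows at (281,268) in the side view.

```bash
python3 - <<'E'
from h import *
plan(.4734,.2973,.058,84.5)
E
python3 -m crank '[[1,[0.04,0,0],[0,0,0]],[1,[0.04,0.006,0],[0,0,0]],[1,[0.04,0.006,0],[0,0,0]],[1,[0.04,0.006,0],[0,0,0]],[1,[0.008,0.005,0],[0,0,0]],[1,[0,0,0.03],[0,0,0]],[1,[0,0,0],[0,0,0]],[1,[0,0,0],[0,0,0]]]'|head -2
python3 - <<'E'
from h import *
plan(.4734,.2973,.058,84.5)
E
```

```text
t 32.5 pos [0.4335 0.1322 0.1471] turn [ 0.05 -0.   -0.03] shift mm [168.2  23.9  89.1] w 0.0005 F [ 0.4 -0.4  0.5]
time: 33.25
tool_pos: [0.471, 0.2963, 0.1159]
t 33.2 pos [0.471  0.2963 0.1159] turn [-0.13  0.1  -0.06] shift mm [ 1.2  2.2 57.9] w 0.0006 F [ 0.6  0.8 -0.1]
```

```bash
python3 -m crank '[[1,[0,0,0.03],[0,0,0]],[1,[0,0,0.027],[0,0,0]],[1,[0,0,0],[0,0,0]],[1,[0,0,0],[0,0,0]],[1,[0,0,0],[0,0,0]]]'
python3 -m crank '[[1,[0,0.008,0],[0,0,0]],[1,[0,0.008,0],[0,0,0]],[1,[0,0.008,0],[0,0,0]],[1,[0,0.008,0],[0,0,0]],[1,[0,0.008,0],[0,0,0]],[1,[0,0,0],[0,0,0]],[1,[0,0,0],[0,0,0]]]'
python3 - <<'E'
from h import *
plan(.5634,.2886,.058,84.5)
s=snap("side");cv2.imwrite("pics/g.png",cv2.resize(s["color"][190:310,200:340],(560,480),interpolation=3)[:,:,::-1])
E
```

```text
time: 33.75
tool_pos: [0.4727, 0.2975, 0.0624]
ee_rot: [3.138, -0.002, 1.474]
wrist_force: [0.1, -0.3, -0.2]
width: 0.0004
finger_force: 0.0
time: 34.45
tool_pos: [0.511, 0.2933, 0.0598]
ee_rot: [-3.141, -0.0, 1.474]
wrist_force: [-2.0, -0.0, 1.7]
width: -0.0001
finger_force: 1.2
t 34.5 pos [0.511  0.2933 0.0598] turn [-0.02 -0.01 -0.03] shift mm [ 0.3 52.6  1.8] w -0.0001 F [-2.  -0.   1.7]
```

View pics/g.png

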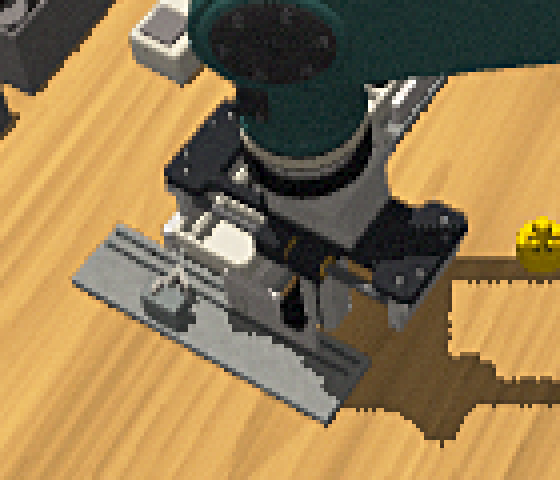

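The fingers are on the tab and the gate is moving, with a steady 2 N reading. I'll keep pushing.

```bash
python3 -m crank '[[1,[0,0.008,0],[0,0,0]],[1,[0,0.008,0],[0,0,0]],[1,[0,0.008,0],[0,0,0]],[1,[0,0.008,0],[0,0,0]],[1,[0,0.006,0],[0,0,0]],[1,[0,0.004,0],[0,0,0]],[1,[0,0,0],[0,0,0]],[1,[0,0,0],[0,0,0]]]'
python3 -m crank '[[1,[0,0.005,0],[0,0,0]],[1,[0,0.005,0],[0,0,0]],[1,[0,0.003,0],[0,0,0]],[1,[0,0.002,0],[0,0,0]],[1,[0,0,0],[0,0,0]],[1,[0,0,0],[0,0,0]],[1,[0,0,0],[0,0,0]]]'
```

```text
time: 35.3
tool_pos: [0.5514, 0.2893, 0.0597]
ee_rot: [-3.139, 0.001, 1.475]
wrist_force: [-5.5, -0.1, 3.9]
width: 0.0003
finger_force: 2.9
time: 36.0
tool_pos: [0.5682, 0.2875, 0.0597]
ee_rot: [3.14, 0.0, 1.474]
wrist_force: [-1.0, -0.0, 0.4]
width: 0.0007
finger_force: 0.3
```

```bash
python3 -m crank '[[1,[0,0.002,0],[0,0,0]],[1,[0,0.002,0],[0,0,0]],[1,[0,0,0],[0,0,0]],[1,[0,0,0],[0,0,0]],[1,[0,0,0],[0,0,0]]]'
python3 -m crank '[[1,[0,0.002,0],[0,0,0]],[1,[0,0.002,0],[0,0,0]],[1,[0,0,0],[0,0,0]],[1,[0,0,0],[0,0,0]],[1,[0,0,0],[0,0,0]]]'
```

```text
time: 36.5
tool_pos: [0.5704, 0.2873, 0.0597]
ee_rot: [-3.139, 0.001, 1.475]
wrist_force: [-5.5, 0.3, 3.2]
width: 0.0007
finger_force: 2.5
time: 37.0
tool_pos: [0.5743, 0.2869, 0.0597]
ee_rot: [-3.138, 0.001, 1.475]
wrist_force: [-4.7, -0.1, 1.9]
width: 0.0006
finger_force: 2.6
```

```bash
python3 -m crank '[[1,[0,0.002,0],[0,0,0]],[1,[0,0.002,0],[0,0,0]],[1,[0,0,0],[0,0,0]],[1,[0,0,0],[0,0,0]],[1,[0,0,0],[0,0,0]]]'
python3 -m crank '[[1,[0,0.002,0],[0,0,0]],[1,[0,0.001,0],[0,0,0]],[1,[0,0,0],[0,0,0]],[1,[0,0,0],[0,0,0]],[1,[0,0,0],[0,0,0]]]'
```

```text
time: 37.5
tool_pos: [0.5744, 0.2869, 0.0598]
ee_rot: [-3.13, 0.002, 1.476]
wrist_force: [-14.0, -0.0, 7.5]
width: 0.0005
finger_force: 7.2
time: 38.0
tool_pos: [0.5745, 0.2869, 0.0599]
ee_rot: [-3.124, 0.003, 1.476]
wrist_force: [-21.0, 0.6, 11.4]
width: 0.0004
finger_force: 10.7
```

The force rose past 20 N with no further motion, so the gate is at its hard stop. Now I'll back off, rise clear and check.

```bash
python3 -m crank '[[1,[0,-0.02,0],[0,0,0]],[1,[0,-0.02,0],[0,0,0]],[1,[0,-0.02,-0.03],[0,0,0]],[1,[0,0,-0.04],[0,0,0]],[1,[-0.04,-0.03,-0.02],[0,0,0]],[1,[-0.04,-0.04,0],[0,0,0]],[1,[-0.04,-0.04,0],[0,0,0]],[1,[0,0,0],[0,0,0]]]'
python3 -m crank '[[1,[-0.04,-0.01,0],[0,0,0]],[1,[-0.04,-0.01,0],[0,0,0]],[1,[-0.04,0,0],[0,0,0]],[1,[-0.04,0,0],[0,0,0]],[1,[0,0,0],[0,0,0]],[1,[0,0,0],[0,0,0]]]' | head -2
python3 div.py
python3 - <<'E'
from h import *
for n in("top","side"):
    s=snap(n);P=cloud(s);x,y,z=P[...,0],P[...,1],P[...,2];ok=s["z_map"]>0
    m=ok&(x>.42)&(x<.75)&(y>.22)&(y<.36)&(z>.074)&(z<.09)
    r=rect(P[m]);d=(np.array(r[0])-[606.5,156.3]);print(n,"tab",m.sum(),r,"x_d",(d@[.9954,-.0958]).round(1))
    if n=="side":cv2.imwrite("pics/i.png",cv2.resize(s["color"][180:310,200:330],(600,600),interpolation=3)[:,:,::-1])
E
```

```text
time: 38.8
tool_pos: [0.4097, 0.1909, 0.1469]
ee_rot: [-3.139, 0.003, 1.472]
wrist_force: [0.2, -0.3, -0.2]
width: 0.0003
finger_force: 0.0
time: 39.4
tool_pos: [0.3802, 0.0363, 0.1488]
top [(-22.5, np.float64(-24.1)), (22.5, np.float64(21.2)), (67.5, np.float64(65.9))]
rim [np.float64(-29.6), np.float64(29.2)]
stub -90 -4.2 -1.8 z 0.053
stub -45 -1.8 -0.4 z 0.0537
stub 0 -0.9 0.2 z 0.0543
stub 45 -2.0 0.1 z 0.0546
side [(-22.5, np.float64(-22.6)), (22.5, np.float64(22.2)), (67.5, np.float64(67.6))]
rim [np.float64(-28.9), np.float64(29.7)]
stub -90 -1.6 -1.6 z 0.0528
stub -45 1.9 -0.4 z 0.054
stub 0 3.2 0.1 z 0.0527
stub 45 1.3 -0.4 z 0.0526
top tab 72 (array([593.7, 283.9]), array([30.8, 13.9]), 85.24) x_d -25.0
side tab 62 (array([594.2, 287. ]), array([30.6, 16.8]), 81.12) x_d -24.8
```

View pics/i.png

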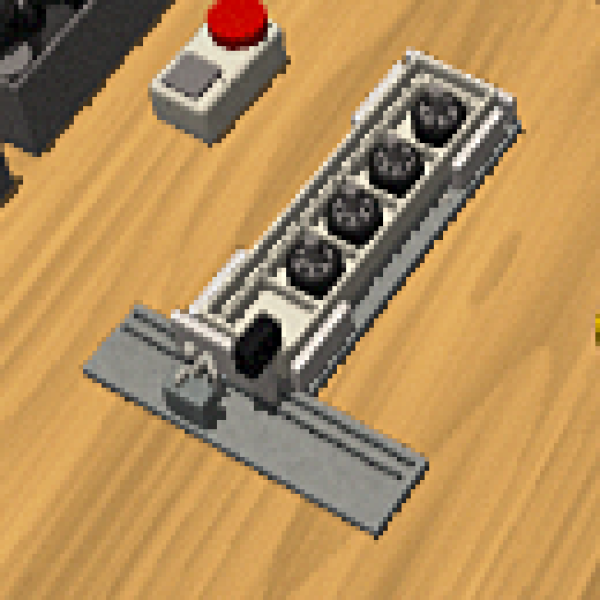

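The gate is straight across the tray's end: the tab moved 82 mm, past the 80 mm catch point. All four wheels stand upright in their pockets and the arm is clear, so I'm handing in.

```bash
python3 -c "
from bench import robot
print(robot.close_job())"
```

```text
the job is handed in; nothing more can be done
None
```

The job is handed in; no verdict came back. The top tray is docked flat, all four small wheels stand stub-up in their own pockets, and the gate moved 82 mm to its hard stop, past the catch point, though the catch itself was not measured.

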